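Set out the capped samples at their stations

ROBOT

A 6-joint arm with a two-finger parallel gripper is mounted at the origin on the work surface. World frame = base frame: x ahead of the robot, y to its left, z up, the work surface at z = 0. Lengths are in m, angles in rad, forces in N, time in s.
With the tool pointing down it reaches from about 0.35 to 0.775 m from the base axis. Payload 5.5 kg.
Tool frame: the origin (TCP) lies midway between the tips of the shut fingers; the grasp point (between the pads) lies 19 mm behind it; z points along the fingers, y is the line along which they close (so a half turn about z gives the same grasp; the last joint's range is limited). The gripper opens to 85 mm and grips with 20 to 120 N. Pads are 22 mm wide; open, the fingers measure 114 mm over their backs; the gripper's body (76 mm by 85 mm) begins 54 mm behind the grasp point. The pads swing forward as they close: fully open they stand 13 mm farther back than shut.
Start: joints at [1.053, 0.313, 0.046, 1.304, 0, 1.431], TCP at [0.212, 0.534, 0.231] pointing down, gripper open.
Joint ranges: [-2.76, 2.76], [-0.86, 1.69], [-1.03, 1.26], [-2.2, 2.34], [-1.47, 1.5], [-3.14, 3.14]. Speed limits (rad/s): [2.57, 2.57, 3.14, 3.14, 3.14, 3.14].

INTERFACE

Orientations are given as a unit quaternion [w, x, y, z].
In Python, from workcell import env gives the robot as it stands. The module is installed in compiled form; this text tells all that it offers.
- The arm moves only by the tool servo_tool, never from a script. Its argument "increments" is a list of rows, each an object of numbers: "grip": the closure, from 0 (fully open) to 1 (shut); "x", "y", "z": the shift along the tool's x, y, z in mm; "roll": the turn about the tool's z in degrees. In form: [{"grip": .., "x": .., "y": .., "z": .., "roll": ..}, ...]. A call has 1 to 5 rows; each row shifts and turns the commanded pose from where the row before left it, along the tool's axes as they then stand; what a row does not reach is not made up. A row lasts 1/12 s, in which the tool goes at most 41.7 mm and 7.16 degrees, less where a joint would pass 70% of its speed; a pose out of reach is approached as far as the arm can. A call is refused whole if a number of a shift passes 41.7 or a number of a turn 7.16, either way. A call with a gripper value outside its range is refused whole. The fingers move at their own pace and stop on an object; "grip_force" is the grip in N (left out, the last holds). Time passes only in rows, so rows that do not move let the fingers close. It gives the time, the measured TCP pose, the force, the opening and the grip force at its end, in the units of the state.
- env.get_state(): the state, without advancing time (a new reading comes with each control period).
- env.read_camera(name): name is "side" or "top" or "wrist"; returns the picture (480x640x3 uint8, red, green, blue); there is no depth.
- env.get_calibration(name): a dict with "vertical_fov" (degrees; the focal length in pixels is half the picture's height over the tangent of half this angle, whatever the lens; pixels are square), "cx", "cy" (the principal point, pixels), "rvec" (rotation vector, rad) and "tvec" (3), from world to camera coordinates, as OpenCV has them; the wrist camera has in their place "tool_from_camera" (4x4, takes a point from camera to tool coordinates, whose origin is the TCP and whose axes are the flange's). Camera axes: x right, y down, z forward; pixel columns grow to the right and rows downward; lengths in m; the calibration is good to about 2 mm. A picture is of the moment at which its call begins: read the wrist's pose just before it. get_calibration takes no time and is no camera call.
- env.hand_in(): hands the job in; it is judged then, once.
The state is a dict: "clock": time; "joint_pos": joint angles; "qvel": joint speeds; "tau": joint torques, N m; "tcp_pos": TCP position; "orientation": TCP orientation; "wrist_force": force on the tool from outside, world axes, zero at the start; "ft_torque": the same for the moment, N m; "finger_gap": finger opening in m; "grip_force": force on a finger pad.
Only numpy, scipy, OpenCV 4.12 (cv2) and the standard library are available. Lean on these libraries where they do the work, as an engineer would, in place of code of your own. Each camera call takes 0.05 s, during which the arm holds its last target. There are 200 camera calls.

TASK

Set out the four capped sample containers at their stations, each standing upright in the middle of its place: the squat round jar on the magnetic stirrer's plate, the square bottle on the balance pan, the small vial in the well of the block heater, and the tall round bottle in the rubber ring stand. Set them down rather than dropping them, do not tip any of them over, and leave the two open cups standing where they are.

Things in the scene. Friction and masses are not known exactly. Their poses are not given: they have to be found in the camera images.
- squat_jar: Closed wide round jar, white plastic, blue cap, standing: body 58 mm diameter and 40 mm high, cap 52 mm diameter on top, 52 mm high overall. Origin at the centre of its underside, z up. About 110 g.
- tall_bottle: Closed tall round bottle, white plastic, blue cap, standing: body 42 mm diameter and 66 mm high, sloping shoulder, cap 28 mm diameter from 74 to 92 mm height. Origin at the centre of its underside, z up. About 90 g.
- square_bottle: Closed square bottle, white plastic, round blue cap, standing: body 42 x 42 mm and 60 mm high, cap 30 mm diameter from 60 to 78 mm height. Origin at the centre of its underside, z up, x and y square to its flat sides. About 100 g.
- small_vial: Closed small round vial, white plastic, blue cap, standing: body 30 mm diameter and 43 mm high, cap 22 mm diameter, 55 mm high overall. Origin at the centre of its underside, z up. About 35 g.
- stirrer_plate (a point): Middle of the upper face of the magnetic stirrer's round white plate, 104 mm diameter, 50 mm above the worktop. The stirrer is a white box 120 mm wide (y) and 150 mm deep (x, from -93 to +57 mm of this point) with a black knob on its front (-x). Fixed.
- balance_pan (a point): Middle of the upper face of the balance's square steel pan, 100 x 100 mm, 45 mm above the worktop, sides along x and y. The balance is a grey box 130 mm wide (y) and 165 mm deep (x, from -105 to +61 mm of this point), 36 mm high, with a dark display at its front (-x). Fixed.
- heater_well (a point): Middle of the floor of the round well in the block heater: 50 mm diameter, 12 mm deep, floor 40 mm above the worktop, sunk in a 90 x 90 mm aluminium block whose upper face is 52 mm above the worktop. The block sits on a black box 110 mm wide (y) and 140 mm deep (x, from -86 to +54 mm), 30 mm high. Fixed.
- ring_middle (a point): Middle of the black rubber ring stand, at worktop height: a ring of 100 mm outer and 62 mm inner diameter, 24 mm high, open down to the worktop. Fixed.
- big_cup: Bystander: open clear plastic cup, 64 mm rim diameter, 70 mm high, standing loose. Origin at the centre of its underside.
- little_cup: Bystander: open clear plastic cup, 48 mm rim diameter, 42 mm high, standing loose. Origin at the centre of its underside.
Not all that is in view belongs to the job. Leave any red look-alike of the part that bears balance_pan alone. What is shaped like the square_bottle but pink is not meant.

How it is judged:
By the outcome, as a careful person would: the job done as asked, in the order asked, and still so for the second after the job is handed in, with the robot touching nothing.
It also fails if it takes over 109 s, if anything falls off the work surface, if the arm or the gripper's body presses on something with over 40 N, if the wrist force passes 120 N, or if a joint passes its speed limit or range.

## Working session

There is one attempt and no reset: what is moved stays moved. The work goes in short steps, Python scripts to look and compute and a tool call to move; the robot and the scene stay as the last step left them, time stands still between calls to the robot, and variables do not carry over. Pictures are saved under pics/ and viewed, at most 14 in all, crops included, and the job is handed in when it is done.

Besides the shell and the picture viewer there is one more tool, called after "Call:" as name([rows], argument=value, ...), one row to a line, values as JSON. servo_tool: Moves the arm, as the interface text tells. Its arguments: {"type":"object","properties":{"increments":{"type":"array"},"grip_force":{"type":"number"}},"required":["increments"]}

```bash
mkdir -p pics
python3 - <<'E'
from workcell import env
import cv2
for n in("top","side"):
    cv2.imwrite(f"pics/{n}0.png",env.read_camera(n)[:,:,::-1]); print(n,env.get_calibration(n))
print(env.get_calibration("wrist"));print(env.get_state())
E
```

```text
top {'vertical_fov': 55.67821572616423, 'cx': 323.89824551558064, 'cy': 240.89277768273357, 'rvec': array([ 2.11903882, -2.10044782,  0.18832015]), 'tvec': array([-0.09747763,  0.49042054,  1.04571081])}
side {'vertical_fov': 47.38197194052023, 'cx': 315.9639217815767, 'cy': 243.85228133031893, 'rvec': array([ 2.08597878,  0.98320091, -0.48457643]), 'tvec': array([-0.23727523, -0.2366101 ,  2.03471252])}
{'vertical_fov': 62.34025883117043, 'cx': 313.554672955693, 'cy': 237.80293824806625, 'tool_from_camera': array([[ 4.97283778e-04, -9.63321134e-01, -2.68350789e-01,
         6.86900196e-02],
       [ 9.99999876e-01,  4.78808821e-04,  1.34290865e-04,
         1.19105625e-04],
       [-8.76503635e-07, -2.68350823e-01,  9.63321253e-01,
        -1.41779034e-01],
       [ 0.00000000e+00,  0.00000000e+00,  0.00000000e+00,
         1.00000000e+00]])}
{'clock': 0.1, 'joint_pos': array([1.05339338e+00, 3.13898652e-01, 4.51429120e-02, 1.30361763e+00,
       4.07553103e-06, 1.43121707e+00]), 'qvel': array([ 0.00145386, -0.00185369,  0.0029286 , -0.00100894,  0.00146772,
       -0.00148112]), 'tau': array([ 3.58364865e-03, -4.81726134e+01,  2.99244422e+01,  1.26956898e-02,
       -6.58124827e-05,  5.42643306e-06]), 'tcp_pos': array([0.2118947 , 0.53406213, 0.23053379]), 'orientation': array([-2.56317051e-04,  1.87790153e-01,  9.82208856e-01, -7.45699783e-04]), 'wrist_force': array([ 0.29783487, -0.41938578,  0.09569834]), 'ft_torque': array([-0.05144063,  0.01660515, -0.01509995]), 'grip_force': 0.0, 'finger_gap': 0.08547160961472512}
```

View pics/top0.png

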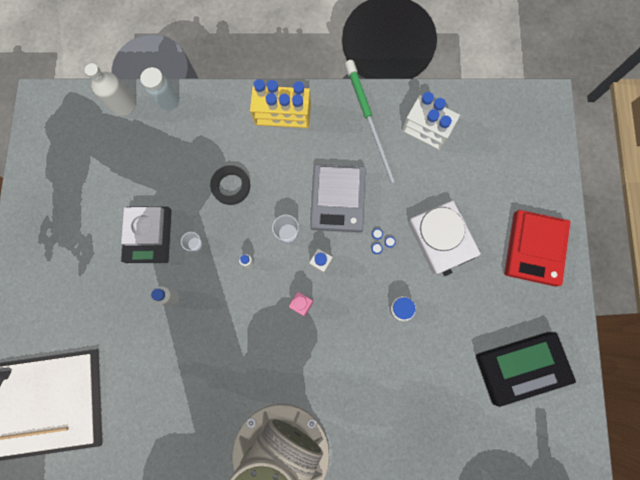

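View pics/side0.png

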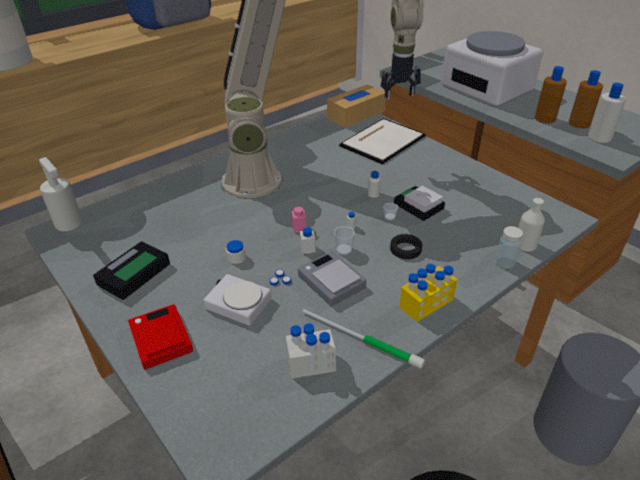

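The top view shows, in (column, row) pixels:
- **Containers:** squat jar (403,308), square bottle (320,260), vial (245,260), tall bottle (160,295).
- **Stations:** stirrer plate (443,228), balance pan (340,187), heater (145,228), ring (230,185).
- **Cups:** (285,228) and (190,242).
- **Not part of the job:** pink bottle (300,303), red balance (540,245) and three tiny capped vials (383,240).

The side view agrees with this layout.

```bash
cat > h.py <<'E'
from workcell import env
import cv2, numpy as np
from scipy.spatial.transform import Rotation as R
def cam(n):
    c=env.get_calibration(n); f=240/np.tan(np.radians(c['vertical_fov']/2))
    if n=='wrist':
        s=env.get_state(); q=s['orientation']; T=np.eye(4); T[:3,:3]=R.from_quat([q[1],q[2],q[3],q[0]]).as_matrix(); T[:3,3]=s['tcp_pos']
        T=T@c['tool_from_camera']; return f,c['cx'],c['cy'],T[:3,:3],T[:3,3]
    M=R.from_rotvec(c['rvec']).as_matrix().T
    return f,c['cx'],c['cy'],M,-M@c['tvec']
def ray(C,u,v,z):
    f,cx,cy,M,o=C; d=M@np.array([(u-cx)/f,(v-cy)/f,1]); return (o+d*(z-o[2])/d[2])
def project(C,p):
    f,cx,cy,M,o=C; q=M.T@(np.array(p)-o); return np.array([f*q[0]/q[2]+cx,f*q[1]/q[2]+cy])
def blobs(mask,amin=30):
    n,l,s,c=cv2.connectedComponentsWithStats(mask.astype(np.uint8)); return [(s[i],c[i],l==i) for i in range(1,n) if s[i][4]>=amin]
def blue(im):
    h=cv2.cvtColor(im,cv2.COLOR_RGB2HSV); return (h[...,0]>100)&(h[...,0]<128)&(h[...,1]>120)&(h[...,2]>40)
def plan(x,y,z,ang):
    """tool-axes shift (mm) from the pose now to TCP xyz with tool y axis along ang (deg, world)"""
    s=env.get_state(); q=s['orientation']; M=R.from_quat([q[1],q[2],q[3],q[0]]).as_matrix()
    d=M.T@(np.array([x,y,z])-s['tcp_pos'])*1000
    a=np.degrees(np.arctan2(M[1,1],M[0,1])); r=-((ang-a+90)%180-90)
    print('shift',d.round(1),'ty',a.round(1),'roll',np.round(r,1),'j6',s['joint_pos'][5].round(2),'t',round(s['clock'],2),'tcp',s['tcp_pos'].round(4))
E
python3 - <<'E'
from h import *
im=cv2.imread('pics/top0.png')[:,:,::-1].copy(); C=cam('top'); print(C[4])
for (n,u,v,z) in [('jar',403,308,.052),('sq',320,260,.078),('vial',245,260,.055),('tall',160,295,.092)]:
    for s,c,m in blobs(blue(im),15):
        if np.hypot(c[0]-u,c[1]-v)<12: 
            k=cv2.contourArea(cv2.convexHull(np.argwhere(m)[:,::-1].astype(np.int32))); (e,r)=cv2.minEnclosingCircle(np.argwhere(m)[:,::-1].astype(np.int32))
            print(n,c.round(1),s,np.round(e,1),r, ray(C,*c,z).round(4),ray(C,*e,z).round(4),'r mm',ray(C,e[0]+r,e[1],z)-ray(C,*e,z))
cr=cv2.resize(im[140:330,110:500],None,fx=2,fy=2,interpolation=cv2.INTER_CUBIC)
cv2.imwrite('pics/c1.png',cr[:,:,::-1])
E
```

```text
[ 0.27790433 -0.11427204  1.1194804 ]
jar [403.8 307.8] [393 298  22  21 355] [403.7 308. ] 10.737231254577637 [ 0.3333 -0.2804  0.052 ] [ 0.3329 -0.2801  0.052 ] r mm [ 0.00024    -0.02482608  0.        ]
sq [320.2 258.7] [315 253  12  12 109] [320.2 258.8] 5.911870002746582 [ 0.443  -0.0856  0.078 ] [ 0.4428 -0.0857  0.078 ] r mm [ 0.00010637 -0.01371185  0.        ]
vial [244.3 258.7] [241 255   8   8  52] [244.2 258.8] 3.952946901321411 [0.4452 0.0956 0.055 ] [0.4451 0.0956 0.055 ] r mm [ 7.31194959e-05 -9.42775818e-03  0.00000000e+00]
tall [157.4 294.2] [152 289  12  11 110] [157.5 294.5] 6.041623115539551 [0.3564 0.2822 0.092 ] [0.3558 0.282  0.092 ] r mm [ 0.00012615 -0.01378527  0.        ]
```

View pics/c1.png

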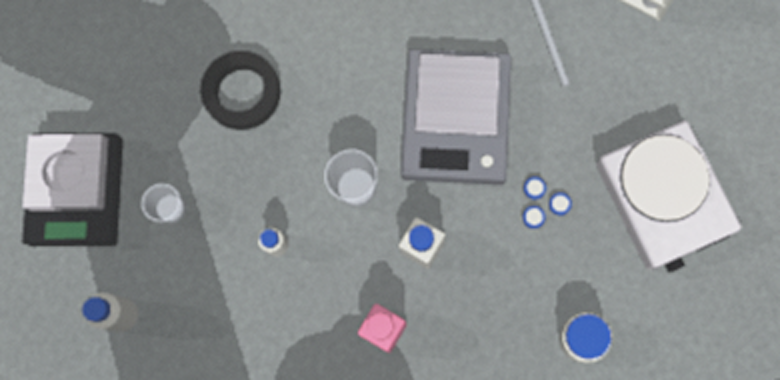

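Run:
```python
from h import *
im=cv2.imread('pics/top0.png')[:,:,::-1].copy(); C=cam('top'); g=cv2.cvtColor(im,cv2.COLOR_RGB2GRAY); hsv=cv2.cvtColor(im,cv2.COLOR_RGB2HSV)
def near(mask,u,v,r=14,a=40):
    b=[(s,c,m) for s,c,m in blobs(mask,a) if s[0]<=u+r and s[0]+s[2]>=u-r and s[1]<=v+r and s[1]+s[3]>=v-r]; return max(b,key=lambda t:t[0][4])
def sub(u,v,r): 
    k=np.zeros(g.shape,bool); k[v-r:v+r,u-r:u+r]=1; return k
pts=lambda m:np.argwhere(m)[:,::-1].astype(np.int32)
# plate: off-white warmer than the box
d=im[...,0].astype(int)-im[...,2]
print('plate px',im[229,443],'box px',im[258,450],'pan',im[187,339],'bal',im[170,318],'ring',im[170,230],'table',im[185,230],'block',im[212,135],'well',im[228,145])
m=sub(443,229,34)&(d>6)&(g>180); s,c,m=near(m,443,229); print('plate',s,c,cv2.fitEllipse(cv2.convexHull(pts(m))),ray(C,*c,.05).round(4))
m=sub(339,187,40)&(g>135)&(hsv[...,1]<30); s,c,m=near(m,339,187,3); rc=cv2.minAreaRect(pts(m)); print('pan',s,rc,ray(C,*rc[0],.045).round(4))
m=sub(230,185,26)&(g<60); s,c,m=near(m,230,185); e=cv2.fitEllipse(cv2.convexHull(pts(m)));print('ring',s,c,e,ray(C,*e[0],.024).round(4),ray(C,*c,.024).round(4))
m=sub(135,226,30)&(g>110)&(sub(141,226,22)); s,c,m=near(m,141,226,3); h=cv2.convexHull(pts(m)); rc=cv2.minAreaRect(h); print('block',s,rc,ray(C,*rc[0],.052).round(4))
m=sub(320,260,16)&(g>165)|(sub(320,260,16)&blue(im)); s,c,m=near(m,320,260,3); rc=cv2.minAreaRect(pts(m)); print('sq',s,rc,ray(C,*rc[0],.06).round(4))
bx=cv2.boxPoints(rc); print([ (ray(C,*bx[i],.06)[:2]).round(3) for i in range(4)])
for n,u,v in [('bigcup rim',285.5,228),('little',190.5,241)]: print(n,ray(C,u,v,.06)[:2].round(3))
bigs=[cv2.resize(im[a-35:a+35,b-35:b+35],(360,360),interpolation=cv2.INTER_CUBIC) for b,a in[(145,230),(320,260)]]
cv2.imwrite('pics/c2.png',np.hstack(bigs)[:,:,::-1])
plan(0.333,-0.28,.15,68)
```

```text
plate px [227 225 221] box px [223 221 224] pan [189 185 192] bal [133 135 141] ring [65 64 63] table [138 144 144] block [219 217 222] well [167 164 169]
plate [446 212  14  27 118] [451.66949153 222.25423729] ((452.28662109375, 224.28260803222656), (13.099017143249512, 26.52104377746582), 8.989643096923828) [ 0.5387 -0.4004  0.05  ]
pan [ 299  147   80   80 2760] ((338.5, 186.5), (79.0, 79.0), 90.0) [ 0.6289 -0.1277  0.045 ]
ring [211 167  39  37 329] [223.80243161 183.60790274] ((229.8855743408203, 184.79067993164062), (37.009700775146484, 38.61486053466797), 114.46286010742188) [0.639  0.1467 0.024 ] [0.642  0.1623 0.024 ]
block [ 119  204   44   44 1722] ((140.5, 225.5), (43.0, 43.0), 90.0) [0.5254 0.3528 0.052 ]
sq [309 253  24  19 257] ((320.4264221191406, 259.95587158203125), (17.492855072021484, 17.664352416992188), 30.963754653930664) [ 0.4429 -0.0857  0.06  ]
[array([ 0.435, -0.057]), array([ 0.472, -0.078]), array([ 0.45 , -0.114]), array([ 0.414, -0.093])]
bigcup rim [ 0.52  -0.001]
little [0.486 0.225]
shift [-412.9 -711.8   81.6] ty 68.4 roll 0.4 j6 1.43 t 0.1 tcp [0.2119 0.5341 0.2305]
```

View pics/c2.png

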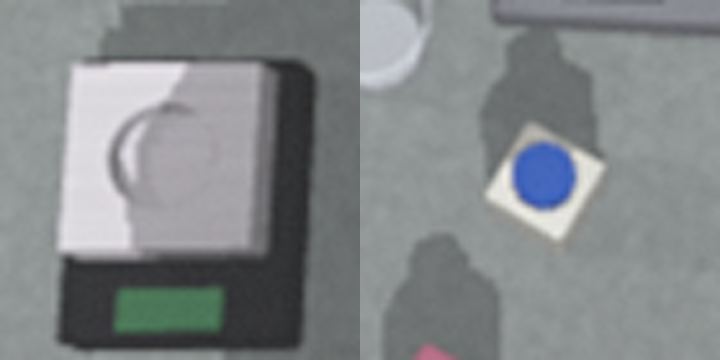

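The heater well's rim centre is about (141.7,225) and the square bottle is turned about 32° in the image. I'm moving off towards the middle of the bench now, keeping clear of the base.

Call:
servo_tool([
  {"x": -31,"y": -26.5,"grip": 0},
  {"x": -31,"y": -26.5,"grip": 0},
  {"x": -31,"y": -26.5,"grip": 0},
  {"x": -31,"y": -26.5,"grip": 0},
  {"x": -31,"y": -26.5,"grip": 0},
])

```text
invalid input at $.increments[0]: expected keys grip, x, y, z, roll
```

Call:
servo_tool([
  {"x": -31,"y": -26.5,"grip": 0},
  {"x": -31,"y": -26.5,"grip": 0},
  {"x": -31,"y": -26.5,"grip": 0},
  {"x": -31,"y": -26.5,"grip": 0},
  {"x": -31,"y": -26.5,"grip": 0},
])

```text
invalid input at $.increments[0]: expected keys grip, x, y, z, roll
```

Call:
servo_tool([
  {"x": -31,"y": -26.5,"grip": 0},
  {"x": -31,"y": -26.5,"grip": 0},
  {"grip": 0},
])

```text
invalid input at $.increments[0]: expected keys grip, x, y, z, roll
```

Run:
```python
from h import *
C=cam('top')
for n,u,v,z in [('plate',443,228.6,.05),('pan',339,187,.045),('well',141.7,225,.052),('ring',229.9,184.8,.024)]: print(n,ray(C,u,v,z).round(4))
C=cam('wrist'); im=env.read_camera('wrist'); cv2.imwrite('pics/w1.png',im[:,:,::-1])
for s,c,m in blobs(blue(im),60): print(s,c.round(1),ray(C,*c,.055).round(4),ray(C,*c,.078).round(4))
plan(.35,-.27,.18,68)
```

```text
plate [ 0.5229 -0.379   0.05  ]
pan [ 0.6276 -0.1289  0.045 ]
well [0.5266 0.35   0.052 ]
ring [0.639  0.1467 0.024 ]
shift [-425.  -696.4   51.5] ty 68.4 roll 0.4 j6 1.43 t 0.15 tcp [0.2119 0.5341 0.2306]
```

View pics/w1.png

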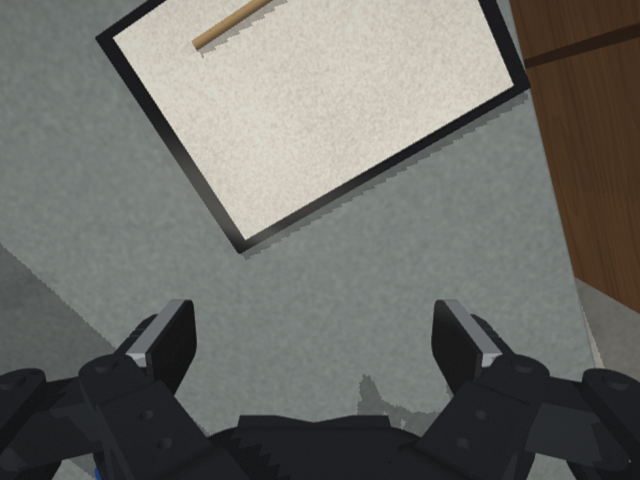

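The calls were refused because every row needs all the keys, so the arm hasn't moved. The wrist picture shows only the clipboard between the open fingers, at (195,330) and (440,330). I'll resend the moves.

Call:
servo_tool([
  {"x": -31,"y": -26.5,"z": 0,"roll": 0,"grip": 0},
  {"x": -31,"y": -26.5,"z": 0,"roll": 0,"grip": 0},
  {"x": -31,"y": -26.5,"z": 0,"roll": 0,"grip": 0},
  {"x": -31,"y": -26.5,"z": 0,"roll": 0,"grip": 0},
  {"x": -31,"y": -26.5,"z": 0,"roll": 0,"grip": 0},
])

```text
clock: 0.57
tcp_pos: [0.3075, 0.3524, 0.231]
orientation: [-0.0, 0.187, 0.982, -0.0]
wrist_force: [0.7, 0.2, -0.3]
finger_gap: 0.0852
grip_force: 0.0
```

Call:
servo_tool([
  {"x": -31,"y": -26.5,"z": 0,"roll": 0,"grip": 0},
  {"x": -31,"y": -26.5,"z": 0,"roll": 0,"grip": 0},
  {"x": -31,"y": -26.5,"z": 0,"roll": 0,"grip": 0},
  {"x": -31,"y": -26.5,"z": 0,"roll": 0,"grip": 0},
  {"x": -31,"y": -26.5,"z": 0,"roll": 0,"grip": 0},
])

```text
clock: 0.98
tcp_pos: [0.4028, 0.1719, 0.2313]
orientation: [0.0, 0.188, 0.982, 0.0]
wrist_force: [-0.5, 0.9, -1.0]
finger_gap: 0.0853
grip_force: 0.0
```

Call:
servo_tool([
  {"x": -31,"y": -26.5,"z": 0,"roll": 0,"grip": 0},
  {"x": -31,"y": -26.5,"z": 0,"roll": 0,"grip": 0},
  {"x": 0,"y": 0,"z": 0,"roll": 0,"grip": 0},
])

```text
clock: 1.23
tcp_pos: [0.4438, 0.096, 0.2311]
orientation: [0.001, 0.192, 0.981, -0.001]
wrist_force: [1.4, 0.3, 0.7]
finger_gap: 0.0856
grip_force: 0.0
```

Run:
```python
from h import *
C=cam('wrist'); im=env.read_camera('wrist'); cv2.imwrite('pics/w2.png',im[:,:,::-1])
for s,c,m in blobs(blue(im),60): print(s,c.round(1),ray(C,*c,.055).round(4),ray(C,*c,.078).round(4))
plan(.333,-.28,.15,68)
```

```text
[504   0  50  19 677] [525.8   7.1] [0.361  0.2932 0.055 ] [0.3624 0.2808 0.078 ]
[301 201  25  26 512] [313.  213.3] [0.4433 0.0957 0.055 ] [0.4387 0.0977 0.078 ]
[  88  278   44   40 1288] [109.4 297.5] [ 0.446  -0.0964  0.055 ] [ 0.4412 -0.0806  0.078 ]
[ 28 336  32  26 333] [ 46. 346.] [ 0.4659 -0.1734  0.055 ] [ 0.4597 -0.152   0.078 ]
[ 11 359  30  13 190] [ 26.5 364.2] [ 0.4753 -0.2002  0.055 ] [ 0.4684 -0.1768  0.078 ]
[ 46 365  30  18 231] [ 61.9 371.3] [ 0.4939 -0.1741  0.055 ] [ 0.4857 -0.1527  0.078 ]
shift [ -41.  -391.8   81.1] ty 68.0 roll -0.0 j6 0.43 t 1.28 tcp [0.4421 0.0985 0.231 ]
```

Call:
servo_tool([
  {"x": -4,"y": -39,"z": 0,"roll": 0,"grip": 0},
  {"x": -4,"y": -39,"z": 0,"roll": 0,"grip": 0},
  {"x": -4,"y": -39,"z": 0,"roll": 0,"grip": 0},
  {"x": -4,"y": -39,"z": 0,"roll": 0,"grip": 0},
  {"x": -4,"y": -39,"z": 0,"roll": 0,"grip": 0},
])

```text
clock: 1.7
tcp_pos: [0.3862, -0.0869, 0.2312]
orientation: [-0.0, 0.186, 0.982, 0.0]
wrist_force: [1.2, 0.2, 0.4]
finger_gap: 0.0855
grip_force: 0.0
```

Call:
servo_tool([
  {"x": -4,"y": -39,"z": 0,"roll": 0,"grip": 0},
  {"x": -4,"y": -39,"z": 0,"roll": 0,"grip": 0},
  {"x": -4,"y": -39,"z": 0,"roll": 0,"grip": 0},
  {"x": -4,"y": -39,"z": 0,"roll": 0,"grip": 0},
  {"x": -4,"y": -39,"z": 0,"roll": 0,"grip": 0},
])

```text
clock: 2.12
tcp_pos: [0.3334, -0.2759, 0.2313]
orientation: [0.0, 0.187, 0.982, 0.0]
wrist_force: [1.7, 0.1, 0.8]
finger_gap: 0.0853
grip_force: 0.0
```

Call:
servo_tool([
  {"x": 0,"y": 0,"z": 0,"roll": 0,"grip": 0},
  {"x": 0,"y": 0,"z": 0,"roll": 0,"grip": 0},
])

```text
clock: 2.28
tcp_pos: [0.3335, -0.276, 0.2309]
orientation: [-0.0, 0.189, 0.982, 0.001]
wrist_force: [-0.9, 0.3, -0.2]
finger_gap: 0.0854
grip_force: 0.0
```

Run:
```python
from h import *
C=cam('wrist'); im=env.read_camera('wrist'); cv2.imwrite('pics/w3.png',im[:,:,::-1])
for s,c,m in blobs(blue(im),200): print(s,c.round(1),ray(C,*c,.052).round(4))
plan(.333,-.28,.06,68);plan(.333,-.28,.004,68)
```

```text
[ 276  183   61   62 2912] [306.4 213.7] [ 0.3313 -0.2811  0.052 ]
[ 558  237   50   40 1465] [582.6 256.2] [ 0.4527 -0.0769  0.052 ]
[401 304  28  27 279] [412.9 314.9] [ 0.4513 -0.2278  0.052 ]
[376 329  27  27 272] [388.1 339.1] [ 0.4658 -0.256   0.052 ]
[410 335  24  27 226] [419.6 344.7] [ 0.4819 -0.2313  0.052 ]
shift [ -1.5  -5.5 170.8] ty 68.3 roll 0.3 j6 -0.5 t 2.33 tcp [ 0.3338 -0.2747  0.2309]
shift [ -1.5  -5.6 226.8] ty 68.3 roll 0.3 j6 -0.5 t 2.33 tcp [ 0.3338 -0.2747  0.2309]
```

View pics/w3.png

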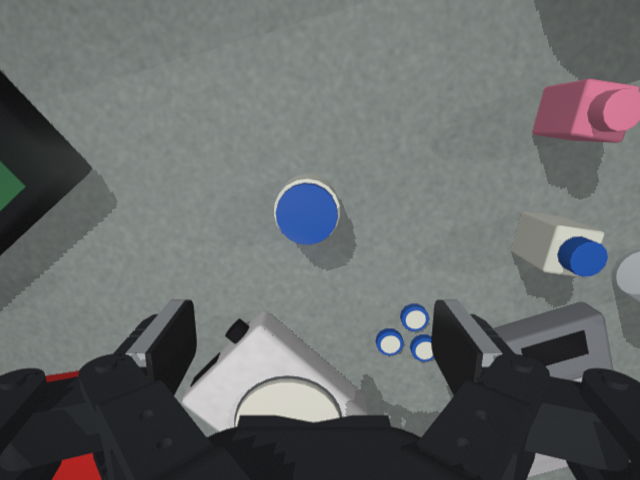

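The jar sits centred ahead at (306,214). Both cameras agree within 2 mm, at (0.332, -0.2805). Next is the descent and the grasp.

Call:
servo_tool([
  {"x": 0,"y": -3,"z": 38,"roll": 0,"grip": 0},
  {"x": 0,"y": -3,"z": 38,"roll": 0,"grip": 0},
  {"x": 0,"y": 0,"z": 38,"roll": 0,"grip": 0},
  {"x": 0,"y": 0,"z": 38,"roll": 0,"grip": 0},
  {"x": 0,"y": 0,"z": 25,"roll": 0,"grip": 0},
])

```text
clock: 2.75
tcp_pos: [0.3312, -0.2771, 0.0514]
orientation: [-0.001, 0.186, 0.983, 0.001]
wrist_force: [-1.0, -0.5, 0.5]
finger_gap: 0.0857
grip_force: 0.0
```

Call:
servo_tool([
  {"x": 0,"y": 0,"z": 20,"roll": 0,"grip": 0},
  {"x": 0,"y": 0,"z": 15,"roll": 0,"grip": 0},
  {"x": 0,"y": 0,"z": 12,"roll": 0,"grip": 0},
  {"x": 0,"y": 0,"z": 0,"roll": 0,"grip": 0},
])

```text
clock: 3.08
tcp_pos: [0.3312, -0.2771, 0.0053]
orientation: [-0.002, 0.186, 0.983, 0.002]
wrist_force: [-0.4, 0.5, -0.7]
finger_gap: 0.0853
grip_force: 0.0
```

Call:
servo_tool([
  {"x": 0,"y": 0,"z": 0,"roll": 0,"grip": 1},
  {"x": 0,"y": 0,"z": 0,"roll": 0,"grip": 1},
  {"x": 0,"y": 0,"z": 0,"roll": 0,"grip": 1},
  {"x": 0,"y": 0,"z": 0,"roll": 0,"grip": 1},
  {"x": 0,"y": 0,"z": 0,"roll": 0,"grip": 1},
], grip_force=40)

```text
clock: 3.5
tcp_pos: [0.3327, -0.2811, 0.0086]
orientation: [0.001, 0.187, 0.982, -0.0]
wrist_force: [0.8, 4.3, 7.5]
finger_gap: 0.0568
grip_force: 43.1
```

Call:
servo_tool([
  {"x": 0,"y": 0,"z": 0,"roll": 0,"grip": 1},
  {"x": 0,"y": 0,"z": -10,"roll": 0,"grip": 1},
  {"x": 0,"y": 0,"z": -20,"roll": 0,"grip": 1},
])

```text
clock: 3.75
tcp_pos: [0.3307, -0.2798, 0.0365]
orientation: [-0.001, 0.188, 0.982, 0.001]
wrist_force: [-0.5, 0.2, -1.1]
finger_gap: 0.0567
grip_force: 43.1
```

Run:
```python
from h import *
plan(.5229,-.379,.12,68);plan(.5229,-.379,.055,68)
```

```text
shift [-215.   -21.1  -84.1] ty 68.3 roll 0.3 j6 -0.51 t 3.75 tcp [ 0.3307 -0.2798  0.0365]
shift [-215.2  -21.2  -19.1] ty 68.3 roll 0.3 j6 -0.51 t 3.75 tcp [ 0.3307 -0.2798  0.0365]
```

Jar gripped with a 57 mm gap and 43 N. I'll lift it and carry it to the stirrer.

Call:
servo_tool([
  {"x": 0,"y": 0,"z": -28,"roll": 0,"grip": 1},
  {"x": -10,"y": -1,"z": -28,"roll": 0,"grip": 1},
  {"x": -25,"y": -3,"z": -28,"roll": 0,"grip": 1},
  {"x": -36,"y": -3,"z": 0,"roll": 0,"grip": 1},
  {"x": -36,"y": -3,"z": 0,"roll": 0,"grip": 1},
])

```text
clock: 4.17
tcp_pos: [0.4296, -0.3317, 0.1247]
orientation: [0.002, 0.188, 0.982, -0.002]
wrist_force: [0.1, -0.3, -1.2]
finger_gap: 0.0569
grip_force: 43.1
```

Call:
servo_tool([
  {"x": -36,"y": -4,"z": 0,"roll": 0,"grip": 1},
  {"x": -36,"y": -4,"z": 0,"roll": 0,"grip": 1},
  {"x": -26,"y": -3,"z": 0,"roll": 0,"grip": 1},
  {"x": -10,"y": 0,"z": 0,"roll": 0,"grip": 1},
  {"x": 0,"y": 0,"z": 0,"roll": 0,"grip": 1},
])

```text
clock: 4.58
tcp_pos: [0.5261, -0.3811, 0.121]
orientation: [0.001, 0.187, 0.982, -0.0]
wrist_force: [0.5, 0.3, -0.6]
finger_gap: 0.057
grip_force: 43.1
```

Call:
servo_tool([
  {"x": 0,"y": 0,"z": 0,"roll": 0,"grip": 1},
  {"x": 0,"y": 0,"z": 0,"roll": 0,"grip": 1},
])

```text
clock: 4.75
tcp_pos: [0.5228, -0.3793, 0.1212]
orientation: [-0.001, 0.188, 0.982, 0.0]
wrist_force: [-1.0, 1.0, -1.4]
finger_gap: 0.0566
grip_force: 43.1
```

Run:
```python
from h import *
plan(.5229,-.379,.065,68)
for n in('side','top'):
    im=env.read_camera(n); cv2.imwrite(f'pics/{n}2.png',im[:,:,::-1])
C=cam('side'); print(project(C,[.5229,-.379,.05]))
im=env.read_camera('side')[230:350,170:330]; cv2.imwrite('pics/s2c.png',cv2.resize(im,None,fx=5,fy=5,interpolation=cv2.INTER_CUBIC)[:,:,::-1])
```

```text
shift [-0.   0.3 56.2] ty 68.3 roll 0.3 j6 -0.37 t 4.75 tcp [ 0.5228 -0.3793  0.1212]
[242.3747065  292.53298602]
```

View pics/s2c.png

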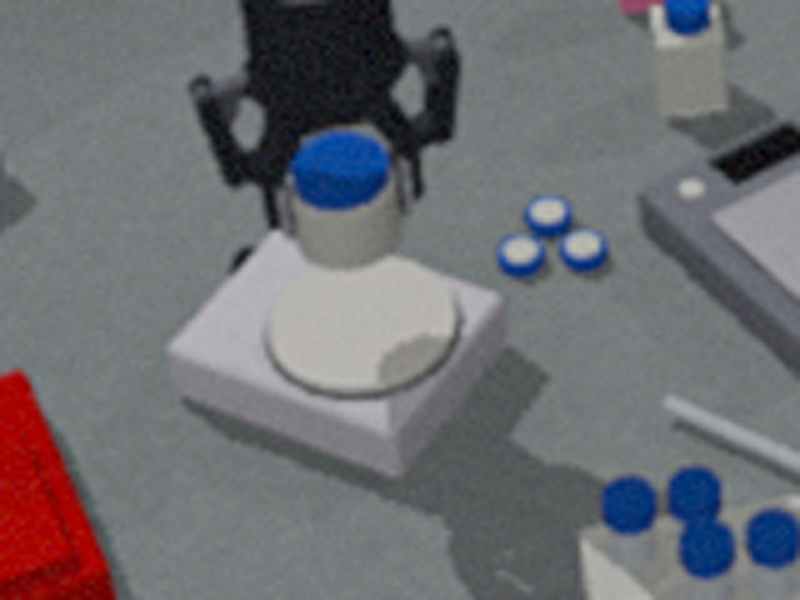

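In the side view the plate centre is at crop x≈362 (pixel 242.4), as predicted, and the jar hangs upright above it. I'll lower it until there is light contact.

Call:
servo_tool([
  {"x": 0,"y": 0,"z": 22,"roll": 0,"grip": 1},
  {"x": 0,"y": 0,"z": 20,"roll": 0,"grip": 1},
  {"x": 0,"y": 0,"z": 11,"roll": 0,"grip": 1},
  {"x": 0,"y": 0,"z": 4,"roll": 0,"grip": 1},
  {"x": 0,"y": 0,"z": 0,"roll": 0,"grip": 1},
])

```text
clock: 5.32
tcp_pos: [0.5228, -0.3793, 0.0633]
orientation: [-0.001, 0.188, 0.982, 0.001]
wrist_force: [-1.2, 0.3, -2.2]
finger_gap: 0.0571
grip_force: 43.1
```

Call:
servo_tool([
  {"x": 0,"y": 0,"z": 2,"roll": 0,"grip": 1},
  {"x": 0,"y": 0,"z": 2,"roll": 0,"grip": 1},
  {"x": 0,"y": 0,"z": 0,"roll": 0,"grip": 1},
])

```text
clock: 5.57
tcp_pos: [0.5242, -0.3803, 0.061]
orientation: [0.001, 0.188, 0.982, -0.0]
wrist_force: [0.2, -0.2, -0.7]
finger_gap: 0.0569
grip_force: 43.1
```

Call:
servo_tool([
  {"x": 0,"y": 0,"z": 1,"roll": 0,"grip": 1},
  {"x": 0,"y": 0,"z": 0,"roll": 0,"grip": 1},
])

```text
clock: 5.73
tcp_pos: [0.524, -0.3801, 0.0597]
orientation: [0.0, 0.188, 0.982, -0.0]
wrist_force: [-0.1, -0.1, -1.1]
finger_gap: 0.0568
grip_force: 43.1
```

Call:
servo_tool([
  {"x": 0,"y": 0,"z": 1,"roll": 0,"grip": 1},
  {"x": 0,"y": 0,"z": 1,"roll": 0,"grip": 1},
  {"x": 0,"y": 0,"z": 0,"roll": 0,"grip": 1},
])

```text
clock: 5.98
tcp_pos: [0.5241, -0.3802, 0.0586]
orientation: [0.001, 0.188, 0.982, -0.0]
wrist_force: [-2.0, 1.3, 6.1]
finger_gap: 0.057
grip_force: 43.7
```

Call:
servo_tool([
  {"x": 0,"y": 0,"z": 1,"roll": 0,"grip": 1},
  {"x": 0,"y": 0,"z": 0,"roll": 0,"grip": 1},
])

```text
clock: 6.15
tcp_pos: [0.5241, -0.3802, 0.0586]
orientation: [0.001, 0.188, 0.982, -0.0]
wrist_force: [-4.4, 3.2, 10.8]
finger_gap: 0.0569
grip_force: 44.3
```

Call:
servo_tool([
  {"x": 0,"y": 0,"z": 1,"roll": 0,"grip": 1},
  {"x": 0,"y": 0,"z": 0,"roll": 0,"grip": 1},
])

```text
clock: 6.32
tcp_pos: [0.5241, -0.3802, 0.0586]
orientation: [0.001, 0.188, 0.982, -0.001]
wrist_force: [-4.8, 4.3, 15.4]
finger_gap: 0.057
grip_force: 44.8
```

The jar is on the plate. I'll ease off, release and rise, then head for the square bottle.

Call:
servo_tool([
  {"x": 0,"y": 0,"z": -2,"roll": 0,"grip": 1},
  {"x": 0,"y": 0,"z": 0,"roll": 0,"grip": 0},
  {"x": 0,"y": 0,"z": 0,"roll": 0,"grip": 0},
  {"x": 0,"y": 0,"z": 0,"roll": 0,"grip": 0},
  {"x": 0,"y": 0,"z": 0,"roll": 0,"grip": 0},
])

```text
clock: 6.73
tcp_pos: [0.5237, -0.3799, 0.0568]
orientation: [-0.0, 0.188, 0.982, 0.0]
wrist_force: [-0.6, 0.0, 0.5]
finger_gap: 0.0853
grip_force: 0.0
```

Call:
servo_tool([
  {"x": 0,"y": 0,"z": 0,"roll": 0,"grip": 0},
  {"x": 0,"y": 0,"z": -25,"roll": 0,"grip": 0},
  {"x": 0,"y": 0,"z": -40,"roll": 0,"grip": 0},
  {"x": 0,"y": 0,"z": -40,"roll": 0,"grip": 0},
  {"x": 0,"y": 0,"z": -40,"roll": 0,"grip": 0},
])

```text
clock: 7.15
tcp_pos: [0.5233, -0.3795, 0.2032]
orientation: [-0.001, 0.188, 0.982, 0.0]
wrist_force: [0.3, -0.9, -0.0]
finger_gap: 0.0857
grip_force: 0.0
```

Run:
```python
from h import *
plan(.4425,-.0855,.2,60); plan(.4425,-.0855,.2,-30)
C=cam('wrist'); im=env.read_camera('wrist'); cv2.imwrite('pics/w4.png',im[:,:,::-1])
for s,c,m in blobs(blue(im),300): print(s,c.round(1),ray(C,*c,.102).round(4))
m=np.zeros(im.shape[:2],bool); d=im[...,0].astype(int)-im[...,2]
```

```text
shift [183.6 243.5   3.6] ty 68.4 roll 8.4 j6 -0.37 t 7.15 tcp [ 0.5233 -0.3795  0.2032]
shift [183.6 243.5   3.6] ty 68.4 roll -81.6 j6 -0.37 t 7.15 tcp [ 0.5233 -0.3795  0.2032]
[455  74  37  36 479] [470.1  91.9] [ 0.4744 -0.2627  0.102 ]
[423 111  35  34 424] [438.  127.1] [ 0.4864 -0.2856  0.102 ]
[465 120  36  34 446] [480.1 136. ] [ 0.5005 -0.2639  0.102 ]
[ 274  200   79   78 4803] [313.  238.9] [ 0.5229 -0.3795  0.102 ]
```

View pics/w4.png

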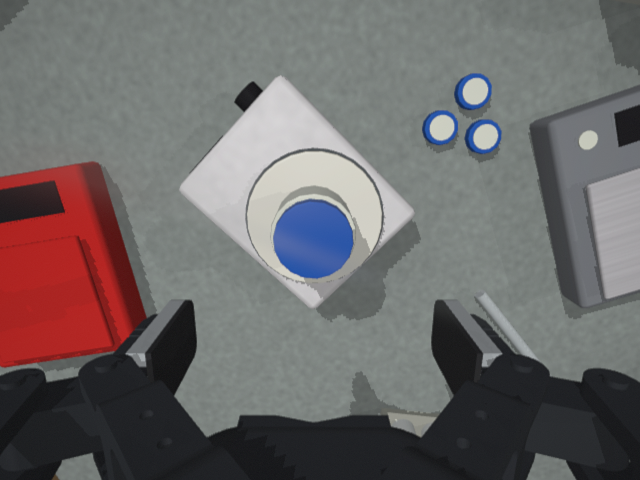

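The jar stands upright on the plate. The plate circle spans x 246–384 and y 148–283, with its centre near (315,215). On to the square bottle.

Call:
servo_tool([
  {"x": 23,"y": 30.5,"z": 0,"roll": 0,"grip": 0},
  {"x": 23,"y": 30.5,"z": 0,"roll": 0,"grip": 0},
  {"x": 23,"y": 30.5,"z": 0,"roll": 0,"grip": 0},
  {"x": 23,"y": 30.5,"z": 0,"roll": 0,"grip": 0},
  {"x": 23,"y": 30.5,"z": 0,"roll": 0,"grip": 0},
])

```text
clock: 7.62
tcp_pos: [0.4723, -0.1943, 0.2018]
orientation: [-0.0, 0.188, 0.982, 0.0]
wrist_force: [0.8, 0.3, 0.5]
finger_gap: 0.0853
grip_force: 0.0
```

Call:
servo_tool([
  {"x": 23,"y": 30.5,"z": 0,"roll": 0,"grip": 0},
  {"x": 23,"y": 30.5,"z": 0,"roll": 0,"grip": 0},
  {"x": 23,"y": 30.5,"z": 0,"roll": 0,"grip": 0},
  {"x": 0,"y": 0,"z": 0,"roll": 5,"grip": 0},
  {"x": 0,"y": 0,"z": 0,"roll": 5,"grip": 0},
])

```text
clock: 8.03
tcp_pos: [0.442, -0.0831, 0.2024]
orientation: [0.0, 0.273, 0.962, 0.0]
wrist_force: [0.7, -0.5, 0.2]
finger_gap: 0.0855
grip_force: 0.0
```

Call:
servo_tool([
  {"x": 0,"y": 0,"z": 0,"roll": 0,"grip": 0},
  {"x": 0,"y": 0,"z": 0,"roll": 0,"grip": 0},
])

```text
clock: 8.2
tcp_pos: [0.4428, -0.0852, 0.2022]
orientation: [0.0, 0.271, 0.962, 0.0]
wrist_force: [0.5, 0.0, 0.4]
finger_gap: 0.0855
grip_force: 0.0
```

Run:
```python
from h import *
f,cx,cy,M,o=cam('wrist')
# plate check from the previous look: same formula with that pose
s=np.array([.5233,-.3795,.2032]); T=R.from_quat([.188,.982,0,0]).as_matrix(); tc=env.get_calibration('wrist')['tool_from_camera']
C0=(f,cx,cy,T@tc[:3,:3],s+T@tc[:3,3]); print('plate',ray(C0,315,215.5,.05).round(4),'jar',ray(C0,313,238.9,.102).round(4))
C=cam('wrist'); im=env.read_camera('wrist'); cv2.imwrite('pics/w5.png',im[:,:,::-1])
for s,c,m in blobs(blue(im),300): print(s,c.round(1),ray(C,*c,.078).round(4))
plan(.4425,-.0855,.02,60)
```

```text
plate [ 0.5199 -0.3769  0.05  ] jar [ 0.5229 -0.3797  0.102 ]
[516  75  38  32 954] [534.8  90.8] [0.4382 0.0813 0.078 ]
[ 292  207   41   44 1408] [312.  228.6] [ 0.4413 -0.0855  0.078 ]
[194 304  30  30 334] [209.9 316.1] [ 0.4587 -0.1844  0.078 ]
[215 335  30  29 322] [230.6 346.5] [ 0.4873 -0.1857  0.078 ]
shift [  0.3  -0.3 182.2] ty 58.5 roll -1.5 j6 0.18 t 8.25 tcp [ 0.4429 -0.0855  0.2022]
```

View pics/w5.png

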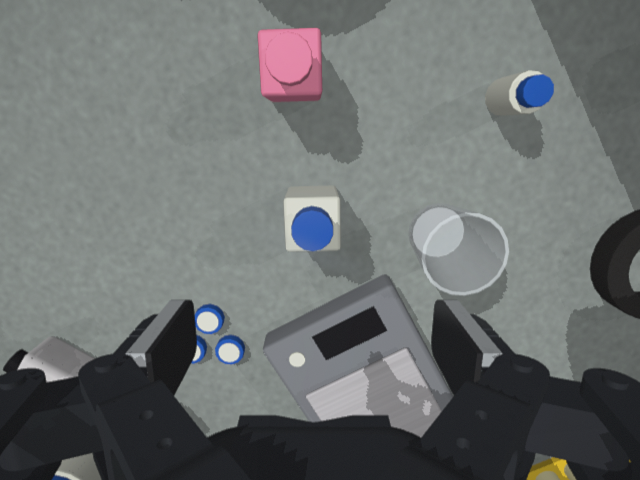

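The square bottle's sides line up with the fingers, with its cap at (312,229). The big cup at (465,255) is clear of them. Grasping it now.

Call:
servo_tool([
  {"x": 0,"y": 0,"z": 38,"roll": 0,"grip": 0},
  {"x": 0.5,"y": 0,"z": 38,"roll": 0,"grip": 0},
  {"x": 0.5,"y": 0,"z": 38,"roll": 0,"grip": 0},
  {"x": 0,"y": 0,"z": 34,"roll": 0,"grip": 0},
  {"x": 0,"y": 0,"z": 22,"roll": 0,"grip": 0},
])

```text
clock: 8.67
tcp_pos: [0.44, -0.0846, 0.0291]
orientation: [-0.002, 0.272, 0.962, 0.0]
wrist_force: [-0.9, 0.4, -0.4]
finger_gap: 0.0854
grip_force: 0.0
```

Call:
servo_tool([
  {"x": 0,"y": 0,"z": 12,"roll": 0,"grip": 0},
  {"x": 0,"y": 0,"z": 4,"roll": 0,"grip": 0},
  {"x": 0,"y": 0,"z": 0,"roll": 0,"grip": 0},
])

```text
clock: 8.92
tcp_pos: [0.4411, -0.0849, 0.0152]
orientation: [-0.001, 0.273, 0.962, 0.0]
wrist_force: [-0.2, 0.2, -0.2]
finger_gap: 0.0851
grip_force: 0.0
```

Call:
servo_tool([
  {"x": 0,"y": 0,"z": 0,"roll": 0,"grip": 1},
  {"x": 0,"y": 0,"z": 0,"roll": 0,"grip": 1},
  {"x": 0,"y": 0,"z": 0,"roll": 0,"grip": 1},
  {"x": 0,"y": 0,"z": 0,"roll": 0,"grip": 1},
  {"x": 0,"y": 0,"z": 0,"roll": 0,"grip": 1},
])

```text
clock: 9.33
tcp_pos: [0.443, -0.0853, 0.0175]
orientation: [0.001, 0.273, 0.962, -0.0]
wrist_force: [0.5, -0.6, 5.4]
finger_gap: 0.0416
grip_force: 41.1
```

Call:
servo_tool([
  {"x": 0,"y": 0,"z": 0,"roll": 0,"grip": 1},
  {"x": 0,"y": 0,"z": 0,"roll": 0,"grip": 1},
])

```text
clock: 9.5
tcp_pos: [0.4431, -0.0853, 0.0175]
orientation: [0.001, 0.273, 0.962, -0.0]
wrist_force: [-0.9, 0.5, 6.7]
finger_gap: 0.0419
grip_force: 41.2
```

Run:
```python
from h import *
plan(.628,-.129,.12,60); plan(.628,-.129,.12,58.5)
C=cam('side'); print(project(C,[.6276,-.1289,.045]))
im=cv2.imread('pics/side2.png')[:,:,::-1]; cv2.imwrite('pics/s3c.png',cv2.resize(im[240:310,285:385],None,fx=5,fy=5,interpolation=cv2.INTER_CUBIC)[:,:,::-1])
```

```text
shift [-180.7   59.8 -102. ] ty 58.4 roll -1.6 j6 0.18 t 9.5 tcp [ 0.4431 -0.0853  0.0175]
shift [-180.7   59.8 -102. ] ty 58.4 roll -0.1 j6 0.18 t 9.5 tcp [ 0.4431 -0.0853  0.0175]
[336.15677596 273.92981858]
```

View pics/s3c.png

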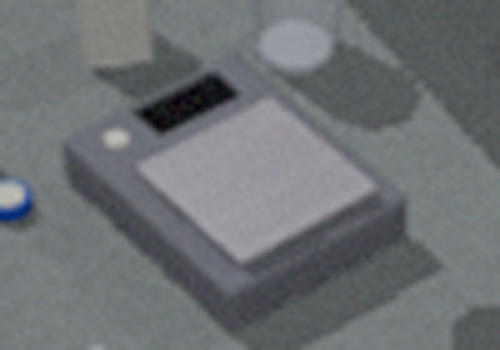

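The pan corners in the side crop give a centre at (336.6,275.6), within 2 px of the prediction. I'll carry the bottle to the pan.

Call:
servo_tool([
  {"x": 0,"y": 0,"z": -10,"roll": 0,"grip": 1},
  {"x": 0,"y": 0,"z": -30,"roll": 0,"grip": 1},
  {"x": 0,"y": 0,"z": -30,"roll": 0,"grip": 1},
  {"x": -8,"y": 3,"z": -20,"roll": 0,"grip": 1},
  {"x": -24,"y": 8,"z": 0,"roll": 0,"grip": 1},
])

```text
clock: 9.92
tcp_pos: [0.4748, -0.0919, 0.1106]
orientation: [0.002, 0.273, 0.962, -0.0]
wrist_force: [1.0, -0.8, -0.8]
finger_gap: 0.0416
grip_force: 40.9
```

Call:
servo_tool([
  {"x": -34,"y": 11,"z": 0,"roll": 0,"grip": 1},
  {"x": -36,"y": 12,"z": 0,"roll": 0,"grip": 1},
  {"x": -36,"y": 12,"z": 0,"roll": 0,"grip": 1},
  {"x": -28,"y": 9,"z": 0,"roll": 0,"grip": 1},
  {"x": -15,"y": 5,"z": 0,"roll": 0,"grip": 1},
])

```text
clock: 10.33
tcp_pos: [0.6309, -0.1296, 0.106]
orientation: [0.001, 0.273, 0.962, 0.0]
wrist_force: [0.4, -0.1, -1.7]
finger_gap: 0.0417
grip_force: 40.9
```

Call:
servo_tool([
  {"x": 0,"y": 0,"z": 15,"roll": 0,"grip": 1},
  {"x": 0,"y": 0,"z": 15,"roll": 0,"grip": 1},
  {"x": 0,"y": 0,"z": 5,"roll": 0,"grip": 1},
  {"x": 0,"y": 0,"z": 0,"roll": 0,"grip": 1},
  {"x": 0,"y": 0,"z": 0,"roll": 0,"grip": 1},
])

```text
clock: 10.75
tcp_pos: [0.627, -0.1284, 0.0712]
orientation: [-0.001, 0.273, 0.962, 0.0]
wrist_force: [0.4, 0.5, -1.4]
finger_gap: 0.0414
grip_force: 40.9
```

Run:
```python
from h import *
plan(.629,-.129,.0625,58.5)
```

```text
shift [-2.   0.6  8.7] ty 58.4 roll -0.1 j6 0.22 t 10.75 tcp [ 0.627  -0.1284  0.0712]
```

Call:
servo_tool([
  {"x": -1,"y": 0.5,"z": 3,"roll": 0,"grip": 1},
  {"x": -1,"y": 0,"z": 2,"roll": 0,"grip": 1},
  {"x": 0,"y": 0,"z": 1,"roll": 0,"grip": 1},
  {"x": 0,"y": 0,"z": 0,"roll": 0,"grip": 1},
])

```text
clock: 11.08
tcp_pos: [0.6296, -0.1294, 0.0656]
orientation: [0.0, 0.273, 0.962, 0.0]
wrist_force: [-0.2, -0.0, -1.4]
finger_gap: 0.0415
grip_force: 40.9
```

Call:
servo_tool([
  {"x": 0,"y": 0,"z": 1,"roll": 0,"grip": 1},
  {"x": 0,"y": 0,"z": 1,"roll": 0,"grip": 1},
  {"x": 0,"y": 0,"z": 0,"roll": 0,"grip": 1},
])

```text
clock: 11.33
tcp_pos: [0.6293, -0.1292, 0.0632]
orientation: [-0.0, 0.273, 0.962, 0.0]
wrist_force: [-0.3, -0.3, -0.8]
finger_gap: 0.0416
grip_force: 40.9
```

Call:
servo_tool([
  {"x": 0,"y": 0,"z": 1,"roll": 0,"grip": 1},
  {"x": 0,"y": 0,"z": 0,"roll": 0,"grip": 1},
])

```text
clock: 11.5
tcp_pos: [0.6295, -0.1293, 0.0626]
orientation: [0.0, 0.273, 0.962, 0.0]
wrist_force: [-0.7, 0.1, 0.6]
finger_gap: 0.0416
grip_force: 41.0
```

Call:
servo_tool([
  {"x": 0,"y": 0,"z": 1,"roll": 0,"grip": 1},
  {"x": 0,"y": 0,"z": 0,"roll": 0,"grip": 1},
])

```text
clock: 11.67
tcp_pos: [0.6295, -0.1293, 0.0625]
orientation: [0.0, 0.273, 0.962, -0.0]
wrist_force: [-4.3, 0.7, 7.2]
finger_gap: 0.0418
grip_force: 41.6
```

Call:
servo_tool([
  {"x": 0,"y": 0,"z": 0,"roll": 0,"grip": 0},
  {"x": 0,"y": 0,"z": 0,"roll": 0,"grip": 0},
  {"x": 0,"y": 0,"z": 0,"roll": 0,"grip": 0},
  {"x": 0,"y": 0,"z": 0,"roll": 0,"grip": 0},
  {"x": 0,"y": 0,"z": 0,"roll": 0,"grip": 0},
])

```text
clock: 12.08
tcp_pos: [0.6294, -0.1293, 0.0611]
orientation: [-0.0, 0.273, 0.962, 0.0]
wrist_force: [0.8, 0.8, -0.5]
finger_gap: 0.0858
grip_force: 0.0
```

Call:
servo_tool([
  {"x": 0,"y": 0,"z": 0,"roll": 0,"grip": 0},
  {"x": 0,"y": 0,"z": -25,"roll": 0,"grip": 0},
  {"x": 0,"y": 0,"z": -40,"roll": 0,"grip": 0},
  {"x": 0,"y": 0,"z": -40,"roll": 0,"grip": 0},
  {"x": 0,"y": 0,"z": -38,"roll": 0,"grip": 0},
])

```text
clock: 12.5
tcp_pos: [0.6291, -0.1292, 0.2058]
orientation: [-0.0, 0.273, 0.962, 0.0]
wrist_force: [1.2, -0.9, -0.0]
finger_gap: 0.0855
grip_force: 0.0
```

Run:
```python
from h import *
plan(.4445,.0957,.2,58.5)
C=cam('wrist'); im=env.read_camera('wrist'); cv2.imwrite('pics/w6.png',im[:,:,::-1])
for s,c,m in blobs(blue(im),500): print(s,c.round(1),ray(C,*c,.123).round(4))
```

```text
shift [275.1  94.6   6. ] ty 58.4 roll -0.1 j6 0.22 t 12.5 tcp [ 0.6291 -0.1292  0.2058]
[ 291  221   47   51 1939] [313.8 246.2] [ 0.6283 -0.1285  0.123 ]
[605 355  35  28 588] [625.4 365.9] [8.024e-01 6.000e-04 1.230e-01]
```

View pics/w6.png

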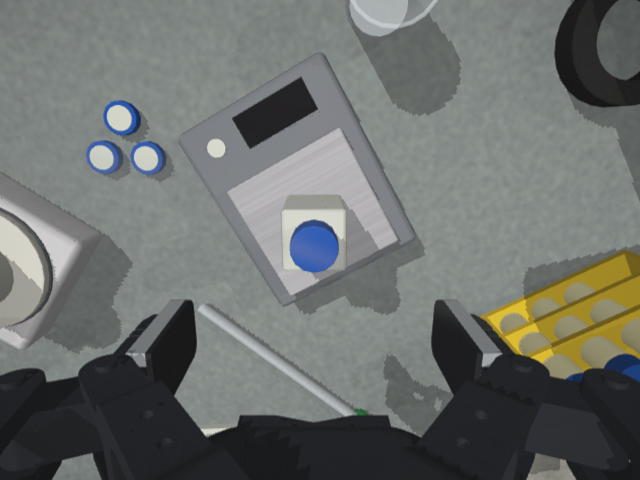

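The square bottle stands upright on the pan, whose corners centre near (313,217). On to the vial.

Call:
servo_tool([
  {"x": 34.4,"y": 11.8,"z": 0,"roll": 0,"grip": 0},
  {"x": 34.4,"y": 11.8,"z": 0,"roll": 0,"grip": 0},
  {"x": 34.4,"y": 11.8,"z": 0,"roll": 0,"grip": 0},
  {"x": 34.4,"y": 11.8,"z": 0,"roll": 0,"grip": 0},
  {"x": 34.4,"y": 11.8,"z": 0,"roll": 0,"grip": 0},
])

```text
clock: 12.97
tcp_pos: [0.5127, 0.0122, 0.204]
orientation: [0.0, 0.273, 0.962, 0.0]
wrist_force: [-0.1, 1.0, 0.7]
finger_gap: 0.0853
grip_force: 0.0
```

Call:
servo_tool([
  {"x": 34.4,"y": 11.8,"z": 0,"roll": 0,"grip": 0},
  {"x": 34.4,"y": 11.8,"z": 0,"roll": 0,"grip": 0},
  {"x": 34.4,"y": 11.8,"z": 0,"roll": 0,"grip": 0},
  {"x": 0,"y": 0,"z": 0,"roll": 0,"grip": 0},
  {"x": 0,"y": 0,"z": 0,"roll": 0,"grip": 0},
])

```text
clock: 13.38
tcp_pos: [0.4437, 0.0967, 0.2045]
orientation: [0.0, 0.271, 0.963, 0.0]
wrist_force: [0.5, -0.1, 0.1]
finger_gap: 0.0853
grip_force: 0.0
```

Run:
```python
from h import *
f,cx,cy,M,o=cam('wrist')
s=np.array([.6291,-.1292,.2058]); T=R.from_quat([.273,.962,0,0]).as_matrix(); tc=env.get_calibration('wrist')['tool_from_camera']
C0=(f,cx,cy,T@tc[:3,:3],s+T@tc[:3,3]); print('pan',ray(C0,313.3,217,.045).round(4))
C=cam('wrist'); im=env.read_camera('wrist')
for s,c,m in blobs(blue(im),300): print(s,c.round(1),ray(C,*c,.055).round(4))
plan(.4445,.0957,.017,58.5)
```

```text
pan [ 0.6279 -0.1287  0.045 ]
[299 208  28  28 607] [312.3 221.7] [0.4431 0.096  0.055 ]
shift [  0.4  -0.4 187.6] ty 58.5 roll -0.0 j6 0.59 t 13.43 tcp [0.4448 0.0959 0.2046]
```

Call:
servo_tool([
  {"x": 0.5,"y": 0,"z": 38,"roll": 0,"grip": 0},
  {"x": 0.5,"y": 0,"z": 38,"roll": 0,"grip": 0},
  {"x": 0,"y": 0,"z": 38,"roll": 0,"grip": 0},
  {"x": 0,"y": 0,"z": 34,"roll": 0,"grip": 0},
  {"x": 0,"y": 0,"z": 22,"roll": 0,"grip": 0},
])

```text
clock: 13.85
tcp_pos: [0.4431, 0.0947, 0.031]
orientation: [-0.001, 0.274, 0.962, -0.001]
wrist_force: [-1.0, 0.3, -0.1]
finger_gap: 0.0855
grip_force: 0.0
```

Call:
servo_tool([
  {"x": 0,"y": 0,"z": 12,"roll": 0,"grip": 0},
  {"x": 0,"y": 0,"z": 5,"roll": 0,"grip": 0},
  {"x": 0,"y": 0,"z": 0,"roll": 0,"grip": 0},
])

```text
clock: 14.1
tcp_pos: [0.4438, 0.095, 0.016]
orientation: [-0.001, 0.274, 0.962, -0.0]
wrist_force: [-0.7, 0.2, -0.0]
finger_gap: 0.0855
grip_force: 0.0
```

Call:
servo_tool([
  {"x": 0,"y": 0,"z": 0,"roll": 0,"grip": 1},
  {"x": 0,"y": 0,"z": 0,"roll": 0,"grip": 1},
  {"x": 0,"y": 0,"z": 0,"roll": 0,"grip": 1},
  {"x": 0,"y": 0,"z": 0,"roll": 0,"grip": 1},
  {"x": 0,"y": 0,"z": 0,"roll": 0,"grip": 1},
], grip_force=30)

```text
clock: 14.52
tcp_pos: [0.4447, 0.096, 0.0182]
orientation: [0.001, 0.273, 0.962, 0.0]
wrist_force: [-0.9, 0.2, 5.3]
finger_gap: 0.029
grip_force: 29.2
```

Call:
servo_tool([
  {"x": 0,"y": 0,"z": 0,"roll": 0,"grip": 1},
  {"x": 0,"y": 0,"z": 0,"roll": 0,"grip": 1},
  {"x": 0,"y": 0,"z": 0,"roll": 0,"grip": 1},
])

```text
clock: 14.77
tcp_pos: [0.4446, 0.096, 0.0182]
orientation: [0.001, 0.273, 0.962, 0.0]
wrist_force: [-0.4, -1.1, 5.1]
finger_gap: 0.0288
grip_force: 29.4
```

Run:
```python
from h import *
plan(.5266,.350,.11,58.5)
C=cam('side'); print(project(C,[.5266,.350,.052]))
im=cv2.imread('pics/side2.png')[:,:,::-1]; cv2.imwrite('pics/s4c.png',cv2.resize(im[165:235,375:455],None,fx=6,fy=6,interpolation=cv2.INTER_CUBIC)[:,:,::-1])
```

```text
shift [ 63.3 259.3 -91.6] ty 58.4 roll -0.1 j6 0.59 t 14.77 tcp [0.4446 0.096  0.0182]
[424.01620296 195.14658384]
```

View pics/s4c.png

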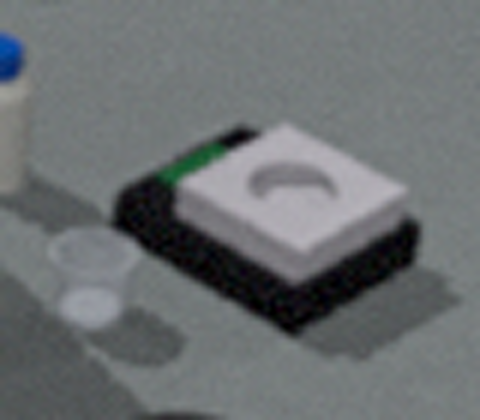

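The block corners in the side crop give a centre at (423.9,196.3), about 1 px from the prediction. I'll carry the vial at a height above the little cup.

Call:
servo_tool([
  {"x": 0,"y": 0,"z": -10,"roll": 0,"grip": 1},
  {"x": 0,"y": 0,"z": -30,"roll": 0,"grip": 1},
  {"x": 0,"y": 0,"z": -30,"roll": 0,"grip": 1},
  {"x": 3,"y": 12,"z": -22,"roll": 0,"grip": 1},
  {"x": 7,"y": 28,"z": 0,"roll": 0,"grip": 1},
])

```text
clock: 15.18
tcp_pos: [0.4587, 0.1344, 0.114]
orientation: [0.003, 0.274, 0.962, 0.001]
wrist_force: [0.2, -0.4, 0.1]
finger_gap: 0.029
grip_force: 29.8
```

Call:
servo_tool([
  {"x": 9,"y": 37,"z": 0,"roll": 0,"grip": 1},
  {"x": 9,"y": 37,"z": 0,"roll": 0,"grip": 1},
  {"x": 9,"y": 37,"z": 0,"roll": 0,"grip": 1},
  {"x": 9,"y": 37,"z": 0,"roll": 0,"grip": 1},
  {"x": 9,"y": 37,"z": 0,"roll": 0,"grip": 1},
])

```text
clock: 15.6
tcp_pos: [0.5151, 0.3183, 0.1093]
orientation: [0.0, 0.273, 0.962, 0.0]
wrist_force: [1.9, -0.7, -1.2]
finger_gap: 0.0288
grip_force: 29.8
```

Call:
servo_tool([
  {"x": 6,"y": 24,"z": 0,"roll": 0,"grip": 1},
  {"x": 2,"y": 10,"z": 0,"roll": 0,"grip": 1},
  {"x": 0,"y": 0,"z": 0,"roll": 0,"grip": 1},
  {"x": 0,"y": 0,"z": 0,"roll": 0,"grip": 1},
])

```text
clock: 15.93
tcp_pos: [0.5254, 0.3491, 0.1087]
orientation: [-0.0, 0.272, 0.962, -0.001]
wrist_force: [-0.8, 0.2, -0.9]
finger_gap: 0.029
grip_force: 29.8
```

Run:
```python
from h import *
plan(.5266,.350,.0582,58.5)
im=env.read_camera('top'); C=cam('top')
for s,c,m in blobs(blue(im),20): print(s,c.round(1),ray(C,*c,.15).round(4))
```

```text
shift [-0.6  1.4 50.5] ty 58.4 roll -0.1 j6 1.01 t 15.93 tcp [0.5254 0.3491 0.1087]
[254  79  11  12  97] [259.   84.7] [0.8427 0.0608 0.15  ]
[266  80  12  25 197] [271.4  91.8] [0.8246 0.0311 0.15  ]
[293  82  11  24 192] [297.7  93.3] [ 0.8208 -0.0306  0.15  ]
[422  92  12  12 107] [427.5  97.5] [ 0.8106 -0.3311  0.15  ]
[279  94  10  12  92] [284.   99.4] [0.8054 0.0011 0.15  ]
[428  98  18  24 211] [436.2 109.2] [ 0.7812 -0.3501  0.15  ]
[440 116  11  12 102] [445.  121.2] [ 0.7517 -0.3688  0.15  ]
[334 170  12  13 119] [339.5 175.6] [ 0.6201 -0.1284  0.15  ]
[438 213  22  21 365] [448.2 222.9] [ 0.5127 -0.3661  0.15  ]
[152 289  12  11 110] [157.4 294.2] [0.352  0.2599 0.15  ]
```

Call:
servo_tool([
  {"x": -0.5,"y": 1,"z": 20,"roll": 0,"grip": 1},
  {"x": 0,"y": 0,"z": 16,"roll": 0,"grip": 1},
  {"x": 0,"y": 0,"z": 8,"roll": 0,"grip": 1},
  {"x": 0,"y": 0,"z": 2,"roll": 0,"grip": 1},
  {"x": 0,"y": 0,"z": 0,"roll": 0,"grip": 1},
])

```text
clock: 16.4
tcp_pos: [0.5265, 0.3488, 0.063]
orientation: [-0.001, 0.273, 0.962, -0.001]
wrist_force: [0.8, 0.6, 0.0]
finger_gap: 0.0291
grip_force: 29.8
```

Call:
servo_tool([
  {"x": 0,"y": 0,"z": 1,"roll": 0,"grip": 1},
  {"x": 0,"y": 0,"z": 1,"roll": 0,"grip": 1},
  {"x": 0,"y": 0,"z": 0,"roll": 0,"grip": 1},
])

```text
clock: 16.65
tcp_pos: [0.5276, 0.3502, 0.0622]
orientation: [0.001, 0.273, 0.962, 0.001]
wrist_force: [-0.2, -0.3, -0.5]
finger_gap: 0.029
grip_force: 29.8
```

Call:
servo_tool([
  {"x": 0,"y": 0,"z": 1,"roll": 0,"grip": 1},
  {"x": 0,"y": 0,"z": 0,"roll": 0,"grip": 1},
])

```text
clock: 16.82
tcp_pos: [0.5272, 0.3503, 0.0606]
orientation: [0.0, 0.273, 0.962, 0.0]
wrist_force: [0.3, -0.1, -0.4]
finger_gap: 0.0288
grip_force: 29.8
```

Call:
servo_tool([
  {"x": 0,"y": 0,"z": 1,"roll": 0,"grip": 1},
  {"x": 0,"y": 0,"z": 0,"roll": 0,"grip": 1},
])

```text
clock: 16.98
tcp_pos: [0.527, 0.3502, 0.0592]
orientation: [-0.0, 0.273, 0.962, 0.0]
wrist_force: [0.0, 0.4, -0.2]
finger_gap: 0.0291
grip_force: 29.8
```

Call:
servo_tool([
  {"x": 0,"y": 0,"z": 1,"roll": 0,"grip": 1},
  {"x": 0,"y": 0,"z": 0,"roll": 0,"grip": 1},
])

```text
clock: 17.15
tcp_pos: [0.5271, 0.3502, 0.0584]
orientation: [0.0, 0.273, 0.962, 0.0]
wrist_force: [-0.4, 0.3, 0.5]
finger_gap: 0.0289
grip_force: 29.9
```

Call:
servo_tool([
  {"x": 0,"y": 0,"z": 1,"roll": 0,"grip": 1},
  {"x": 0,"y": 0,"z": 0,"roll": 0,"grip": 1},
])

```text
clock: 17.32
tcp_pos: [0.5272, 0.3502, 0.0583]
orientation: [0.0, 0.273, 0.962, 0.0]
wrist_force: [-1.6, -0.2, 6.5]
finger_gap: 0.029
grip_force: 30.4
```

Contact came at the predicted well-floor height. I'll release, rise and look.

Call:
servo_tool([
  {"x": 0,"y": 0,"z": 0,"roll": 0,"grip": 0},
  {"x": 0,"y": 0,"z": 0,"roll": 0,"grip": 0},
  {"x": 0,"y": 0,"z": 0,"roll": 0,"grip": 0},
  {"x": 0,"y": 0,"z": 0,"roll": 0,"grip": 0},
  {"x": 0,"y": 0,"z": 0,"roll": 0,"grip": 0},
])

```text
clock: 17.73
tcp_pos: [0.527, 0.3501, 0.0571]
orientation: [-0.0, 0.273, 0.962, -0.0]
wrist_force: [0.6, -0.3, 0.5]
finger_gap: 0.0852
grip_force: 0.0
```

Call:
servo_tool([
  {"x": 0,"y": 0,"z": 0,"roll": 0,"grip": 0},
  {"x": 0,"y": 0,"z": -25,"roll": 0,"grip": 0},
  {"x": 0,"y": 0,"z": -40,"roll": 0,"grip": 0},
  {"x": 0,"y": 0,"z": -40,"roll": 0,"grip": 0},
  {"x": 0,"y": 0,"z": -40,"roll": 0,"grip": 0},
])

```text
clock: 18.15
tcp_pos: [0.5265, 0.3498, 0.2035]
orientation: [-0.0, 0.273, 0.962, -0.0]
wrist_force: [1.0, 0.1, 0.1]
finger_gap: 0.0855
grip_force: 0.0
```

Run:
```python
from h import *
plan(.356,.282,.205,58.5)
C=cam('wrist'); im=env.read_camera('wrist'); cv2.imwrite('pics/w7.png',im[:,:,::-1])
for s,c,m in blobs(blue(im),200): print(s,c.round(1),ray(C,*c,.095).round(4),ray(C,*c,.092).round(4))
```

```text
shift [ 109.6 -147.2   -1.3] ty 58.4 roll -0.1 j6 1.01 t 18.15 tcp [0.5265 0.3498 0.2035]
[  43   29   60   53 2373] [72.2 55.6] [0.3602 0.2874 0.095 ] [0.3589 0.2862 0.092 ]
[299 219  32  32 772] [314.8 234.8] [0.526 0.351 0.095] [0.5267 0.3506 0.092 ]
```

View pics/w7.png

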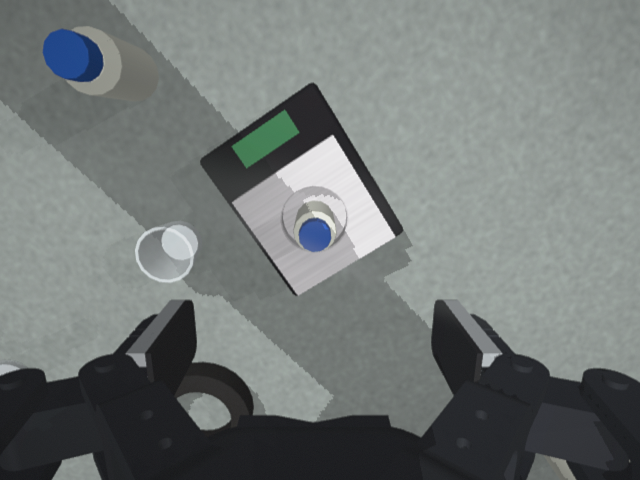

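The vial stands upright in the well, cap at (315,235) inside the rim at (314,217). The tall bottle is at (72,56). Moving to it.

Call:
servo_tool([
  {"x": 22,"y": -29.5,"z": 0,"roll": 0,"grip": 0},
  {"x": 22,"y": -29.5,"z": 0,"roll": 0,"grip": 0},
  {"x": 22,"y": -29.5,"z": 0,"roll": 0,"grip": 0},
  {"x": 22,"y": -29.5,"z": 0,"roll": 0,"grip": 0},
  {"x": 22,"y": -29.5,"z": 0,"roll": 0,"grip": 0},
])

```text
clock: 18.62
tcp_pos: [0.3544, 0.2816, 0.2019]
orientation: [0.0, 0.273, 0.962, 0.0]
wrist_force: [-0.3, 0.6, 0.3]
finger_gap: 0.0858
grip_force: 0.0
```

Call:
servo_tool([
  {"x": 0,"y": 0,"z": 0,"roll": 0,"grip": 0},
  {"x": 0,"y": 0,"z": 0,"roll": 0,"grip": 0},
  {"x": 0,"y": 0,"z": 0,"roll": 0,"grip": 0},
])

```text
clock: 18.87
tcp_pos: [0.3568, 0.2827, 0.2028]
orientation: [0.001, 0.273, 0.962, 0.001]
wrist_force: [0.3, 0.3, 0.5]
finger_gap: 0.0854
grip_force: 0.0
```

Run:
```python
from h import *
C=cam('wrist'); im=env.read_camera('wrist'); cv2.imwrite('pics/w8.png',im[:,:,::-1])
for s,c,m in blobs(blue(im),200): print(s,c.round(1),ray(C,*c,.092).round(4)); 
plan(.356,.282,.03,58.5); plan(*ray(C,*c,.092)[:2],.03,58.5)
```

```text
[ 293  209   40   43 1362] [312.6 230.4] [0.3539 0.2841 0.092 ]
shift [  0.9  -1.8 172.8] ty 58.3 roll -0.2 j6 1.05 t 18.92 tcp [0.3574 0.2829 0.2028]
shift [  3.8  -1.2 172.8] ty 58.3 roll -0.2 j6 1.05 t 18.92 tcp [0.3574 0.2829 0.2028]
```

Call:
servo_tool([
  {"x": 1,"y": -0.5,"z": 38,"roll": 0,"grip": 0},
  {"x": 1,"y": -0.5,"z": 38,"roll": 0,"grip": 0},
  {"x": 0,"y": 0,"z": 38,"roll": 0,"grip": 0},
  {"x": 0,"y": 0,"z": 32,"roll": 0,"grip": 0},
  {"x": 0,"y": 0,"z": 18,"roll": 0,"grip": 0},
])

```text
clock: 19.33
tcp_pos: [0.3533, 0.2819, 0.0347]
orientation: [-0.001, 0.273, 0.962, -0.001]
wrist_force: [-0.6, 0.5, -0.6]
finger_gap: 0.0852
grip_force: 0.0
```

Call:
servo_tool([
  {"x": 0,"y": 0,"z": 9,"roll": 0,"grip": 0},
  {"x": 0,"y": 0,"z": 0,"roll": 0,"grip": 0},
  {"x": 0,"y": 0,"z": 0,"roll": 0,"grip": 0},
])

```text
clock: 19.58
tcp_pos: [0.3548, 0.2829, 0.0294]
orientation: [-0.0, 0.273, 0.962, 0.0]
wrist_force: [0.4, 0.1, 0.7]
finger_gap: 0.0853
grip_force: 0.0
```

Call:
servo_tool([
  {"x": 0,"y": 0,"z": 0,"roll": 0,"grip": 1},
  {"x": 0,"y": 0,"z": 0,"roll": 0,"grip": 1},
  {"x": 0,"y": 0,"z": 0,"roll": 0,"grip": 1},
  {"x": 0,"y": 0,"z": 0,"roll": 0,"grip": 1},
  {"x": 0,"y": 0,"z": 0,"roll": 0,"grip": 1},
], grip_force=40)

```text
clock: 20.0
tcp_pos: [0.3547, 0.283, 0.0305]
orientation: [0.001, 0.273, 0.962, 0.001]
wrist_force: [-0.9, -1.4, 6.0]
finger_gap: 0.0413
grip_force: 39.8
```

Call:
servo_tool([
  {"x": 0,"y": 0,"z": 0,"roll": 0,"grip": 1},
  {"x": 0,"y": 0,"z": 0,"roll": 0,"grip": 1},
])

```text
clock: 20.17
tcp_pos: [0.3547, 0.283, 0.0305]
orientation: [0.001, 0.273, 0.962, 0.001]
wrist_force: [0.3, -0.2, 6.3]
finger_gap: 0.0412
grip_force: 39.8
```

Run:
```python
from h import *
plan(.639,.1467,.15,58.5)
C=cam('side'); print(project(C,[.639,.1467,.024]))
im=cv2.imread('pics/side2.png')[:,:,::-1]; g=cv2.cvtColor(im,cv2.COLOR_RGB2GRAY)
m=np.zeros(g.shape,bool); m[225:268,380:432]=1; b=max(blobs(m&(g<62),30),key=lambda t:t[0][4]); print(b[0],cv2.fitEllipse(cv2.convexHull(np.argwhere(b[2])[:,::-1].astype(np.int32))))
t=np.linspace(0,6.28,60); P=np.array([project(C,[.639+.05*np.cos(a),.1467+.05*np.sin(a),z]) for a in t for z in(0,.024)]); print('expected box',P.min(0),P.max(0))
```

```text
shift [-313.7   33.4 -119. ] ty 58.4 roll -0.1 j6 1.05 t 20.17 tcp [0.3547 0.283  0.0305]
[405.62728013 242.16586212]
[390 234  32  26 570] ((405.4432678222656, 246.3526611328125), (25.041078567504883, 33.33637619018555), 97.29801940917969)
expected box [388.93091678 232.22615339] [421.8964371 258.5127318]
```

The ring's outline in the side view is within about 1 px of the expected box. I'll lift and carry the tall bottle to the ring.

Call:
servo_tool([
  {"x": 0,"y": 0,"z": -10,"roll": 0,"grip": 1},
  {"x": 0,"y": 0,"z": -30,"roll": 0,"grip": 1},
  {"x": 0,"y": 0,"z": -35,"roll": 0,"grip": 1},
  {"x": 0,"y": 0,"z": -30,"roll": 0,"grip": 1},
  {"x": -10,"y": 1,"z": -10,"roll": 0,"grip": 1},
])

```text
clock: 20.58
tcp_pos: [0.3636, 0.2794, 0.1489]
orientation: [0.002, 0.272, 0.962, 0.002]
wrist_force: [2.0, 0.4, -0.3]
finger_gap: 0.041
grip_force: 40.8
```

Call:
servo_tool([
  {"x": -28,"y": 3,"z": 0,"roll": 0,"grip": 1},
  {"x": -38,"y": 4,"z": 0,"roll": 0,"grip": 1},
  {"x": -38,"y": 4,"z": 0,"roll": 0,"grip": 1},
  {"x": -38,"y": 4,"z": 0,"roll": 0,"grip": 1},
  {"x": -38,"y": 4,"z": 0,"roll": 0,"grip": 1},
])

```text
clock: 21.0
tcp_pos: [0.5274, 0.1989, 0.1447]
orientation: [0.0, 0.273, 0.962, 0.0]
wrist_force: [0.1, 1.0, -0.6]
finger_gap: 0.0412
grip_force: 40.8
```

Call:
servo_tool([
  {"x": -38,"y": 4,"z": 0,"roll": 0,"grip": 1},
  {"x": -38,"y": 4,"z": 0,"roll": 0,"grip": 1},
  {"x": -32,"y": 3.5,"z": 0,"roll": 0,"grip": 1},
  {"x": -16,"y": 2,"z": 0,"roll": 0,"grip": 1},
  {"x": 0,"y": 0,"z": 0,"roll": 0,"grip": 1},
])

```text
clock: 21.42
tcp_pos: [0.642, 0.1439, 0.1437]
orientation: [0.001, 0.274, 0.962, 0.0]
wrist_force: [-0.1, 0.6, -0.9]
finger_gap: 0.041
grip_force: 40.8
```

Call:
servo_tool([
  {"x": 0,"y": 0,"z": 0,"roll": 0,"grip": 1},
  {"x": 0,"y": 0,"z": 0,"roll": 0,"grip": 1},
])

```text
clock: 21.58
tcp_pos: [0.6375, 0.1466, 0.144]
orientation: [-0.001, 0.273, 0.962, -0.0]
wrist_force: [-0.5, 0.3, -0.8]
finger_gap: 0.0415
grip_force: 40.8
```

Run:
```python
from h import *
plan(.640,.1467,.0305,58.5)
```

```text
shift [ -2.2   1.5 113.5] ty 58.4 roll -0.1 j6 0.66 t 21.58 tcp [0.6375 0.1466 0.144 ]
```

Call:
servo_tool([
  {"x": -1.5,"y": 1,"z": 25,"roll": 0,"grip": 1},
  {"x": 0,"y": 0,"z": 30,"roll": 0,"grip": 1},
  {"x": 0,"y": 0,"z": 25,"roll": 0,"grip": 1},
  {"x": 0,"y": 0,"z": 15,"roll": 0,"grip": 1},
  {"x": 0,"y": 0,"z": 8,"roll": 0,"grip": 1},
])

```text
clock: 22.0
tcp_pos: [0.6371, 0.1472, 0.0389]
orientation: [-0.002, 0.272, 0.962, -0.001]
wrist_force: [-0.7, 0.7, -1.5]
finger_gap: 0.0414
grip_force: 40.8
```

Call:
servo_tool([
  {"x": 0,"y": 0,"z": 4,"roll": 0,"grip": 1},
  {"x": 0,"y": 0,"z": 2,"roll": 0,"grip": 1},
  {"x": 0,"y": 0,"z": 0,"roll": 0,"grip": 1},
])

```text
clock: 22.25
tcp_pos: [0.6407, 0.1468, 0.0362]
orientation: [0.001, 0.272, 0.962, 0.0]
wrist_force: [0.1, -0.3, -0.3]
finger_gap: 0.0416
grip_force: 40.8
```

Call:
servo_tool([
  {"x": 0,"y": 0,"z": 1,"roll": 0,"grip": 1},
  {"x": 0,"y": 0,"z": 1,"roll": 0,"grip": 1},
  {"x": 0,"y": 0,"z": 0,"roll": 0,"grip": 1},
])

```text
clock: 22.5
tcp_pos: [0.641, 0.1464, 0.0341]
orientation: [0.001, 0.273, 0.962, 0.0]
wrist_force: [1.6, 0.7, -0.9]
finger_gap: 0.041
grip_force: 40.8
```

Call:
servo_tool([
  {"x": 0,"y": 0,"z": 1,"roll": 0,"grip": 1},
  {"x": 0,"y": 0,"z": 0,"roll": 0,"grip": 1},
])

```text
clock: 22.67
tcp_pos: [0.6406, 0.1463, 0.0325]
orientation: [0.0, 0.273, 0.962, 0.0]
wrist_force: [0.5, -0.2, -1.4]
finger_gap: 0.041
grip_force: 40.8
```

Call:
servo_tool([
  {"x": 0,"y": 0,"z": 1,"roll": 0,"grip": 1},
  {"x": 0,"y": 0,"z": 0,"roll": 0,"grip": 1},
])

```text
clock: 22.83
tcp_pos: [0.6404, 0.1463, 0.0311]
orientation: [-0.0, 0.273, 0.962, 0.0]
wrist_force: [0.6, 0.4, -1.0]
finger_gap: 0.0411
grip_force: 40.8
```

Call:
servo_tool([
  {"x": 0,"y": 0,"z": 1,"roll": 0,"grip": 1},
  {"x": 0,"y": 0,"z": 0,"roll": 0,"grip": 1},
])

```text
clock: 23.0
tcp_pos: [0.6406, 0.1463, 0.0306]
orientation: [0.0, 0.273, 0.962, 0.0]
wrist_force: [-1.7, -0.0, 1.8]
finger_gap: 0.0414
grip_force: 40.9
```

Call:
servo_tool([
  {"x": 0,"y": 0,"z": 1,"roll": 0,"grip": 1},
  {"x": 0,"y": 0,"z": 0,"roll": 0,"grip": 1},
])

```text
clock: 23.17
tcp_pos: [0.6407, 0.1463, 0.0306]
orientation: [0.0, 0.273, 0.962, 0.0]
wrist_force: [-3.2, -0.2, 7.2]
finger_gap: 0.0408
grip_force: 41.7
```

It has touched down on the worktop. I'll release, rise, step back and take a final look.

Call:
servo_tool([
  {"x": 0,"y": 0,"z": 0,"roll": 0,"grip": 0},
  {"x": 0,"y": 0,"z": 0,"roll": 0,"grip": 0},
  {"x": 0,"y": 0,"z": 0,"roll": 0,"grip": 0},
  {"x": 0,"y": 0,"z": 0,"roll": 0,"grip": 0},
  {"x": 0,"y": 0,"z": 0,"roll": 0,"grip": 0},
])

```text
clock: 23.58
tcp_pos: [0.6404, 0.1463, 0.029]
orientation: [-0.0, 0.273, 0.962, -0.0]
wrist_force: [-0.3, -0.2, -0.5]
finger_gap: 0.0854
grip_force: 0.0
```

Call:
servo_tool([
  {"x": 0,"y": 0,"z": 0,"roll": 0,"grip": 0},
  {"x": 0,"y": 0,"z": -25,"roll": 0,"grip": 0},
  {"x": 0,"y": 0,"z": -40,"roll": 0,"grip": 0},
  {"x": 0,"y": 0,"z": -40,"roll": 0,"grip": 0},
  {"x": 0,"y": 0,"z": -40,"roll": 0,"grip": 0},
])

```text
clock: 24.0
tcp_pos: [0.6399, 0.1462, 0.1754]
orientation: [-0.001, 0.273, 0.962, -0.0]
wrist_force: [1.1, 0.3, 0.6]
finger_gap: 0.0853
grip_force: 0.0
```

Call:
servo_tool([
  {"x": 30,"y": 0,"z": 0,"roll": 0,"grip": 0},
  {"x": 35,"y": 0,"z": 0,"roll": 0,"grip": 0},
  {"x": 35,"y": 0,"z": 0,"roll": 0,"grip": 0},
  {"x": 35,"y": 0,"z": 0,"roll": 0,"grip": 0},
  {"x": 25,"y": 0,"z": 0,"roll": 0,"grip": 0},
])

```text
clock: 24.42
tcp_pos: [0.5016, 0.2312, 0.1744]
orientation: [-0.0, 0.272, 0.962, 0.0]
wrist_force: [0.6, -0.0, 0.3]
finger_gap: 0.0852
grip_force: 0.0
```

Call:
servo_tool([
  {"x": 0,"y": 0,"z": 0,"roll": 0,"grip": 0},
  {"x": 0,"y": 0,"z": 0,"roll": 0,"grip": 0},
  {"x": 0,"y": 0,"z": 0,"roll": 0,"grip": 0},
])

```text
clock: 24.67
tcp_pos: [0.5049, 0.2303, 0.1746]
orientation: [0.001, 0.273, 0.962, 0.0]
wrist_force: [0.9, -0.2, 0.0]
finger_gap: 0.0852
grip_force: 0.0
```

Run:
```python
from h import *
t=env.read_camera('top'); s=env.read_camera('side'); C=cam('top')
for n,q,z in [('jar',(.5229,-.379),.102),('sq',(.629,-.129),.123),('vial',(.527,.350),.095),('tall',(.64,.1465),.092)]:
    e=project(C,[*q,z])
    for b in blobs(blue(t),15):
        if np.hypot(*(b[1]-e))<8: print(n,ray(C,*b[1],z).round(4),b[0][2:])
a=cv2.resize(s[170:330,180:480],(800,427),interpolation=cv2.INTER_CUBIC)
b=cv2.resize(t[150:280,100:500],(800,173*0+260-87)) if 0 else cv2.resize(t[155:275,110:500],(560,172),interpolation=cv2.INTER_AREA)
b=cv2.copyMakeBorder(b,0,0,0,240,cv2.BORDER_CONSTANT)
cv2.imwrite('pics/fin.png',np.vstack([a,b])[:,:,::-1]); print(env.get_state()['clock'])
```

```text
jar [ 0.5243 -0.3784  0.102 ] [ 22  21 363]
sq [ 0.6298 -0.1288  0.123 ] [ 12  13 118]
vial [0.5236 0.351  0.095 ] [ 9  6 31]
tall [0.6415 0.1462 0.092 ] [ 12  12 107]
24.7667
```

View pics/fin.png

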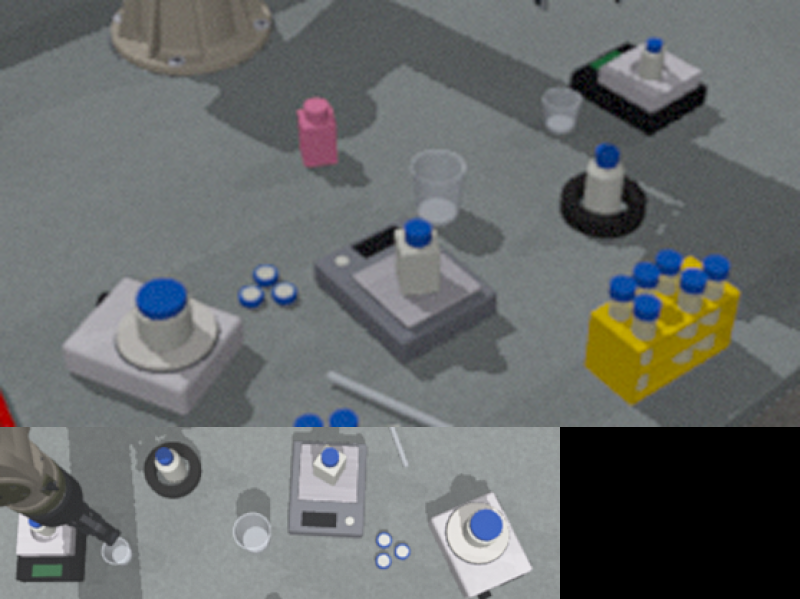

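In the final views all four containers stand upright and centred, and both cups are where they were: (437,190) and (561,110) in the side crop. The gripper is clear of everything.

```bash
python3 -c "
from workcell import env
print(env.hand_in())"
```

```text
the job is handed in; nothing more can be done
None
```

All four containers are standing upright at their stations, within about 5 mm of centre by the cameras, and both cups are where they were; handed in at about 25 s of the 109 s allowed, with no verdict shown.

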